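# Unlock the print carriage and push it home under the magnifier

### The job

The carriage with the fingerprint card is locked in the specimen viewer's guide. With a fingertip on its knurled rim, roll the locking ring loose (anticlockwise seen from above) by two full turns and leave it there, then push the carriage by its tab along the guide until it is fully home against the stop under the magnifier. Grasp and lift nothing, and leave everything else on the table where it stands.

Things in the scene. Friction and masses are not known exactly. Their poses are not given: they have to be found in the camera images.
- viewer: fixed specimen viewer: grey base plate 100 x 312 x 6 mm (its y -142 to +170 mm) with a guide along y. Origin on the table under the locking ring's axis, z up; the carriage slides home towards +y. Rails at x = 33 to 42 mm either side, tops 20 mm high. A bridge (y -15 to +15 mm, x -56 to +56 mm, top 50 mm high) carries the ring. The table is free for 50 mm behind the base plate's rear (-y) end.
- ring (a joint): angle of the locking ring, rad: 0 = screwed fully down, where it always starts; grows as it is loosened, anticlockwise from above; one turn = 6.283. It can turn 3.5 turns and stays where it is left. It takes about 1.1 N along the rim: a fingertip pressed sideways on the rim with 4 to 10 N rolls it round.
- ring_axis (a point): fixed point on the locking ring's axis, mid-height of its rim, 61 mm above the table, axes as the viewer's. The aluminium ring is 92 mm across over its knurled rim (36 upright ribs standing out 2 mm), lies flat on the bridge 51 to 71 mm above the table, and is too wide to grip. Within 83 mm of the axis only the ring and its pin stand higher than 50 mm, so a finger can pass all round.
- ring_mark (a point): the raised dark steel bar on the ring's top face, 16 x 5 x 3 mm, 36 mm from the axis, 74 mm above the table; it turns with the ring and lies on the viewer's -x side when the ring is fully down and after each full turn.
- pin_top (a point): top of the 10 mm steel lock pin on the ring's axis, 74 mm above the table at first. The ring itself does not rise; it lifts the pin 3.8 mm a turn. The pin's foot starts 6 mm deep in a 16 mm square hole of the carriage and is clear of it after about 1.6 turns.
- carriage: loose aluminium carriage, plate 62 x 220 x 8 mm (its y -130 to +90 mm), 0.25 to 0.5 kg, in the guide with 2 mm play each side. Origin at its underside (6 mm above the table) in the middle of the pin hole; axes as the viewer's. Starts at the viewer's y = 0 (within 2 mm; locked, it moves about 3 mm); home it is at y = +70 mm. Slides with 1 to 4 N.
- tab (a point): centre of the carriage's upright push tab, 10 mm thick along y, 40 mm wide along x, 120 mm behind the carriage's origin, 14 to 47 mm above the table; this point is 36 mm above the table. Push its rear (-y) face; behind that are 5 mm of carriage plate (14 mm high), then base plate (6 mm high).
- stop (a point): middle of the end stop's face, at the viewer's y = +160 mm, 16 mm above the table; the stop is 26 mm high. Home, the carriage's front edge touches it, under a magnifier ring 75 mm across (centre at y = +130 mm, top 71 mm high, on two posts).
- powder_jar: bystander: closed grey jar with black screw lid, 66 mm across, 55 mm high, standing beside the viewer. Origin at its underside centre.
- tape_roll: bystander: roll of white lifting tape lying flat, 84 mm across, 48 mm high. Origin at its underside centre.
- tape_small: bystander: small roll of clear tape lying flat, 60 mm across, 25 mm high. Origin at its underside centre.
- cup: bystander: white plastic cup, 68 mm across, 70 mm high. Origin at its underside centre.
- glass_jar: bystander: open glass jar, 68 mm across, 105 mm high. Origin at its underside centre.
- brush: bystander: flat brush lying on the table across the guide's rear end, about 75 mm beyond the base plate. Origin at its underside, near the middle.
- screwdriver: bystander: screwdriver lying on the table across the guide's front end, about 70 mm beyond the base plate. Origin at its underside, near the middle.
Things that resemble listed ones, but are neither listed nor needed, are in the scene too. What is shaped like the carriage but blue is not meant.

How it is judged:
By the outcome, as a careful person would: the job done as asked, in the order asked, and still so for the second after the job is handed in, with the robot touching nothing.
It also fails if it takes over 72 s, if anything falls off the work surface, if the arm or the gripper's body presses on something with over 40 N, if the wrist force passes 120 N, or if a joint passes its speed limit or range.

### The arm

A 6-joint arm with a two-finger parallel gripper is mounted at the origin on the work surface. World frame = base frame: x ahead of the robot, y to its left, z up, the work surface at z = 0. Lengths are in m, angles in degrees, forces in N, time in s.
With the tool pointing down it reaches from about 0.3 to 0.75 m from the base axis. Payload 8.5 kg.
Tool frame: the origin (TCP) lies midway between the tips of the shut fingers; the grasp point (between the pads) lies 19 mm behind it (env.hold_point_z is the distance from the TCP to the grasp point, in m); z points along the fingers, y is the line along which they close (so a half turn about z gives the same grasp; the last joint's range is limited). The gripper opens to 85 mm and grips with 20 to 120 N. Pads are 22 mm wide; open, the fingers measure 114 mm over their backs; the gripper's body (76 mm by 85 mm) begins 54 mm behind the grasp point. The pads swing forward as they close: fully open they stand 13 mm farther back than shut.
Start: joints at [-85.846, 21.807, 74.336, -0, 83.858, -12.336], TCP at [0.156, -0.527, 0.231] pointing down, gripper open.
Joint ranges: [-178.18, 178.18], [-50.72, 133.34], [12.68, 142.11], [-81.47, 261.47], [9.98, 163.14], [-165.26, 165.26]. Speed limits (degrees/s): [136.94, 136.94, 180, 180, 180, 180].

### API

Orientations are given as a 3x3 rotation matrix whose columns are the frame's x, y, z axes.
In Python, from rig import observe, get_image, camera_info, env gives the robot as it stands.
- The arm moves only by the tool drive_tool, never from a script. Its arguments are lists of equal length, an entry for each row: "offset": the shift along the tool's x, y, z in units of 40 mm (1.0 is 40 mm), a list of three; "turn": the turn, a rotation vector about the tool's x, y, z in units of 6 degrees (1.0 is 6 degrees), a list of three; "hand": the opening, from 0 (shut) to 1 (fully open). A call has exactly 10 rows; each row shifts and turns the commanded pose from where the row before left it, along the tool's axes as they then stand; what a row does not reach is not made up. A row lasts 1/8 s, in which the tool goes at most 62.5 mm and 10.7 degrees, less where a joint would pass 70% of its speed; a pose out of reach is approached as far as the arm can. A call is refused whole if a number of a shift passes 1 or a number of a turn 1, either way. A call with a gripper value outside its range is refused whole. The fingers move at their own pace and stop on an object; "newtons" is the grip in N (left out, the last holds). Time passes only in rows, so rows that do not move let the fingers close, or fill a call up. It gives the time, the measured TCP pose, the force, the opening and the grip force at its end, in the units of the state.
- observe(): the state, without advancing time (a new reading comes with each control period).
- get_image(name): name is "scene" or "top" or "wrist"; returns the picture (420x560x3 uint8, blue, green, red); there is no depth.
- camera_info(name): a dict with "fx", "fy", "cx", "cy" (pixels), "world_to_cam" (4x4, takes a point from world to camera coordinates). Camera axes: x right, y down, z forward; pixel columns grow to the right and rows downward; lengths in m; the calibration is good to about 2 mm. A picture is of the moment at which its call begins: read the wrist's pose just before it. camera_info takes no time and is no camera call; for the wrist camera it gives the pose at the moment of the call.
- env.close_job(): hands the job in; it is judged then, once.
The state is a dict: "time_s": time; "q": joint angles; "qvel": joint speeds; "joint_efforts": joint torques, N m; "position": TCP position; "tool_rot": TCP orientation; "ft_force": force on the tool from outside, world axes, zero at the start; "wrist_torque": the same for the moment, N m; "grip_width": finger opening in m; "gripper_force": force on a finger pad.
Only numpy, scipy, OpenCV 4.12 (cv2) and the standard library are available. Lean on these libraries where they do the work, as an engineer would, in place of code of your own. Each camera call takes 0.05 s, during which the arm holds its last target. There are 200 camera calls.

## Working session

There is one attempt and no reset: what is moved stays moved. The work goes in short steps, Python scripts to look and compute and a tool call to move; the robot and the scene stay as the last step left them, time stands still between calls to the robot, and variables do not carry over. Pictures are saved under pics/ and viewed, at most 10 in all, crops included, and the job is handed in when it is done.

Besides the shell and the picture viewer there is one more tool, called as a command line: name --argument value ..., lists and objects as JSON in quotes. drive_tool: Moves the arm, as the interface text tells. Its arguments: {"type":"object","properties":{"offset":{"type":"array"},"turn":{"type":"array"},"hand":{"type":"array"},"newtons":{"type":"number"}},"required":["offset","turn","hand"]}

```bash
mkdir -p pics; ls; python3 - <<'E'
from rig import *
import cv2,numpy as np
for n in("top","scene"):
    cv2.imwrite(f"pics/{n}0.png",get_image(n)); c=camera_info(n); print(n,c["fx"],c["fy"],c["cx"],c["cy"],np.round(c["world_to_cam"],4).tolist())
s=observe();print(s["time_s"],s["position"],np.round(s["tool_rot"],3).tolist(),s["ft_force"],s["grip_width"])
E
```

```text
pics
top 524.5141319973833 524.5141319973833 266.9548069796243 212.82161822337525 [[0.0168, -0.9998, 0.014, -0.0225], [-0.9879, -0.0188, -0.1542, 0.5157], [0.1544, -0.0113, -0.9879, 1.1634], [0.0, 0.0, 0.0, 1.0]]
scene 508.8734465413387 508.8734465413387 276.5041082505539 207.23111757949852 [[0.7513, 0.6598, 0.0164, -0.3962], [0.5, -0.5528, -0.6667, -0.1917], [-0.4308, 0.509, -0.7452, 1.5644], [0.0, 0.0, 0.0, 1.0]]
0.1 [ 0.15608759 -0.52712642  0.2307592 ] [[0.959, 0.284, -0.0], [0.284, -0.959, 0.001], [0.0, -0.001, -1.0]] [ 0.25443268  0.01028685 -0.50096814] 0.08529642472885379
```

View pics/top0.png

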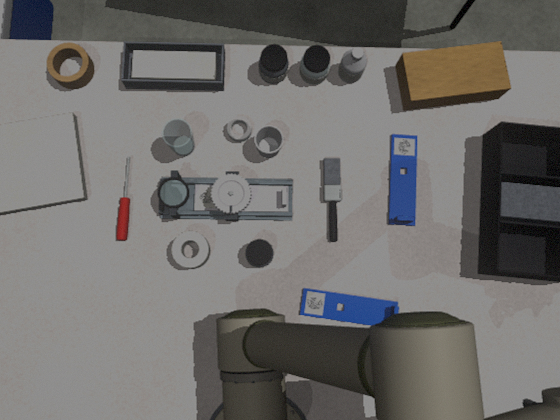

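View pics/scene0.png

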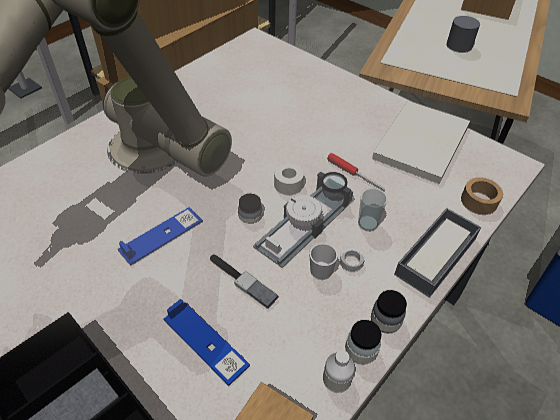

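The top view shows the viewer with its ring at about (231,195). The magnifier is at (173,192), so home is towards image left, which is world +y. The tab is at about (283,199). The jar at (259,253), tape roll at (190,250), cup at (268,141) and small roll at (238,129) stand beside it. I'll take an enlarged crop for precision.

```bash
cat > h.py <<'E'
from rig import *
import cv2,numpy as np
def ray(n,uv,z,c=None):
    c=c or camera_info(n);M=np.array(c["world_to_cam"]);R,t=M[:3,:3],M[:3,3]
    d=R.T@np.array([(uv[0]-c["cx"])/c["fx"],(uv[1]-c["cy"])/c["fy"],1]);o=-R.T@t
    return o+d*(z-o[2])/d[2]
def proj(n,p,c=None):
    c=c or camera_info(n);M=np.array(c["world_to_cam"]);q=M[:3,:3]@p+M[:3,3]
    return np.array([c["fx"]*q[0]/q[2]+c["cx"],c["fy"]*q[1]/q[2]+c["cy"]])
E
python3 - <<'E'
from h import *
im=cv2.imread("pics/top0.png")[120:275,145:345]
cv2.imwrite("pics/c1.png",cv2.resize(im,None,fx=4,fy=3.87,interpolation=cv2.INTER_CUBIC))
for n,uv,z in[("ring",(231,194.5),.071),("jar",(259,253),.055),("roll",(190,250),.048),("cup",(268,141),.07),("small",(238,129),.025),("glass",(177,135),.105)]:print(n,ray("top",uv,z).round(3))
for uv in[(292,178.5),(292,217)]:print(ray("top",uv,.006).round(4))
E
```

```text
ring [0.551 0.068 0.071]
jar [0.422 0.003 0.055]
roll [0.427 0.158 0.048]
cup [ 0.678 -0.013  0.07 ]
small [0.719 0.059 0.025]
glass [0.677 0.19  0.105]
[ 0.6054 -0.0721  0.006 ]
[ 0.5125 -0.0729  0.006 ]
```

View pics/c1.png

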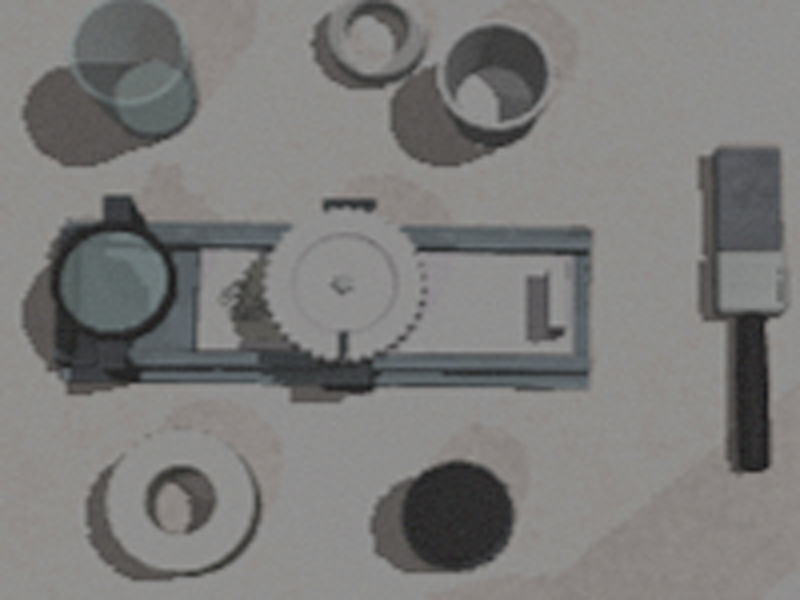

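```bash
python3 - <<'E'
from h import *
f=lambda X,Y:(145+(X+.5)/4-.5,120+(Y+.5)/3.87-.5)
for n,p,z in[("pin",(342,284),.074),("ringc",(344,285.5),.071),("mark",(343,344),.074),("tabtop",(538,307),.047),("railU_L",(180,222),.02),("railU_R",(590,230),.02),("railL_R",(588,374),.02),("rearU",(592,230),.006),("rearL",(590,387),.006),("lens",(115,282),.071)]:
    print(n,ray("top",f(*p),z).round(4))
E
```

```text
pin [0.5541 0.0703 0.074 ]
ringc [0.5538 0.0694 0.071 ]
mark [0.5189 0.0688 0.074 ]
tabtop [ 0.5476 -0.0406  0.047 ]
railU_L [0.601  0.1699 0.02  ]
railU_R [ 0.6009 -0.0715  0.02  ]
railL_R [ 0.5121 -0.0712  0.02  ]
rearU [ 0.604  -0.0736  0.006 ]
rearL [ 0.5062 -0.0733  0.006 ]
lens [0.5533 0.1977 0.071 ]
```

drive_tool --offset '[[0.35, -0.8, 0], [0.35, -0.8, 0], [0.35, -0.8, 0], [0.35, -0.8, 0], [0.35, -0.8, 0], [0.35, -0.8, 0], [0.35, -0.8, 0], [0.35, -0.8, 0], [0.35, -0.8, 0], [0.35, -0.8, 0]]' --turn '[[0, 0, 0.78], [0, 0, 0.78], [0, 0, 0.78], [0, 0, 0.78], [0, 0, 0.78], [0, 0, 0.78], [0, 0, 0.78], [0, 0, 0.78], [0, 0, 0.78], [0, 0, 0.78]]' --hand '[0, 0, 0, 0, 0, 0, 0, 0, 0, 0]'

```text
time_s: 1.35
position: [0.3172, -0.2269, 0.2312]
tool_rot: [[0.862, -0.507, -0.0], [-0.507, -0.862, 0.0], [-0.0, -0.0, -1.0]]
ft_force: [-0.6, -0.4, -0.1]
grip_width: -0.0001
gripper_force: 0.0
```

drive_tool --offset '[[-0.06, -0.94, 0.25], [-0.06, -0.94, 0.25], [-0.06, -0.94, 0.25], [-0.06, -0.94, 0.25], [-0.06, -0.94, 0.25], [-0.06, -0.94, 0.25], [-0.06, -0.94, 0.25], [-0.06, -0.94, 0.25], [-0.06, -0.94, 0.25], [-0.06, -0.94, 0.25]]' --turn '[[0, 0, 0], [0, 0, 0], [0, 0, 0], [0, 0, 0], [0, 0, 0], [0, 0, 0], [0, 0, 0], [0, 0, 0], [0, 0, 0], [0, 0, 0]]' --hand '[0, 0, 0, 0, 0, 0, 0, 0, 0, 0]'

```text
time_s: 2.6
position: [0.486, 0.11, 0.1308]
tool_rot: [[0.863, -0.505, -0.001], [-0.505, -0.863, -0.0], [-0.0, 0.0, -1.0]]
ft_force: [0.9, -0.6, 0.1]
grip_width: -0.0001
gripper_force: 0.0
```

```bash
python3 - <<'E'
from h import *
s=observe();print(s["position"],s["q"])
C=np.array([.554,.069]);R=s["tool_rot"];d=C-s["position"][:2];print(np.linalg.norm(d),R[:2,:2].T@d)
c=camera_info("wrist");im=get_image("wrist");cv2.imwrite("pics/w1.png",im)
for p in[(.554,.069,.074),(.518,.069,.074)]:print(proj("wrist",np.array(p),c))
print(c["fx"],np.round(c["world_to_cam"],3).tolist())
np.save("w1.npy",c["world_to_cam"])
E
```

```text
[0.48602003 0.11000508 0.13077254] [-8.84549907e-01  2.26155480e+01  9.15593514e+01 -1.21986492e-03
  6.58539090e+01  1.19419706e+02]
0.07938949796692589 [0.07938186 0.00110063]
[286.42203083  99.33715864]
[316.04179989 153.07287595]
323.1087794752992 [[-0.504, -0.864, -0.0, 0.34], [-0.831, 0.485, 0.273, 0.341], [-0.236, 0.138, -0.962, 0.381], [0.0, 0.0, 0.0, 1.0]]
```

View pics/w1.png

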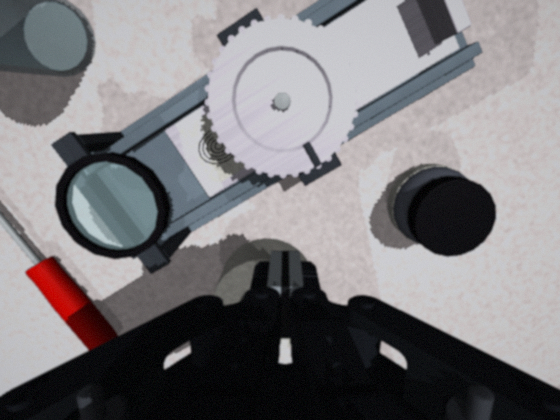

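Wrist view: the pin is at (283,101) and the mark at (313,154). That refines the ring axis to about (0.554, 0.071). I'll descend beside the rim and close in.

drive_tool --offset '[[0, 0, 0.47], [0, 0, 0.47], [0, 0, 0.47], [0, 0, 0.46], [0.12, 0, 0], [0.12, 0, 0], [0.12, 0, 0], [0.12, 0, 0], [0.03, 0, 0], [0, 0, 0]]' --turn '[[0, 0, 0], [0, 0, 0], [0, 0, 0], [0, 0, 0], [0, 0, 0], [0, 0, 0], [0, 0, 0], [0, 0, 0], [0, 0, 0], [0, 0, 0]]' --hand '[0, 0, 0, 0, 0, 0, 0, 0, 0, 0]'

```text
time_s: 3.9
position: [0.5033, 0.0985, 0.0566]
tool_rot: [[0.863, -0.505, 0.0], [-0.505, -0.863, 0.0], [-0.0, -0.0, -1.0]]
ft_force: [-0.5, -0.2, -0.6]
grip_width: 0.0001
gripper_force: 0.0
```

drive_tool --offset '[[0.02, 0, 0], [0.02, 0, 0], [0.02, 0, 0], [0, 0, 0], [0, 0, 0], [0, 0, 0], [0, 0, 0], [0, 0, 0], [0, 0, 0], [0, 0, 0]]' --turn '[[0, 0, 0], [0, 0, 0], [0, 0, 0], [0, 0, 0], [0, 0, 0], [0, 0, 0], [0, 0, 0], [0, 0, 0], [0, 0, 0], [0, 0, 0]]' --hand '[0, 0, 0, 0, 0, 0, 0, 0, 0, 0]'

```text
time_s: 5.15
position: [0.5052, 0.0974, 0.0565]
tool_rot: [[0.863, -0.505, -0.0], [-0.505, -0.863, 0.0], [-0.0, 0.0, -1.0]]
ft_force: [-3.6, 3.0, 0.6]
grip_width: 0.0001
gripper_force: 2.3
```

drive_tool --offset '[[0.013, 0.146, 0], [0.008, 0.146, 0], [0.008, 0.146, 0], [0.008, 0.146, 0], [0.008, 0.146, 0], [0.008, 0.146, 0], [0.008, 0.146, 0], [0.008, 0.146, 0], [0, 0, 0], [0, 0, 0]]' --turn '[[0, 0, -1], [0, 0, -1], [0, 0, -1], [0, 0, -1], [0, 0, -1], [0, 0, -1], [0, 0, -1], [0, 0, -1], [0, 0, 0], [0, 0, 0]]' --hand '[0, 0, 0, 0, 0, 0, 0, 0, 0, 0]'

```text
time_s: 6.4
position: [0.5009, 0.0519, 0.0566]
tool_rot: [[0.953, 0.302, 0.001], [0.302, -0.953, -0.0], [0.001, 0.0, -1.0]]
ft_force: [-0.2, 0.5, 0.2]
grip_width: 0.0001
gripper_force: 0.0
```

```bash
cat >> h.py <<'E'
def st(C=(.554,.071)):
    s=observe();R=s["tool_rot"];d=np.array(C)-s["position"][:2]
    print("t",round(s["time_s"],2),"pos",s["position"].round(4),"yaw",np.degrees(np.arctan2(R[1,0],R[0,0])).round(1),"q6",s["q"][5].round(1),"r",(np.hypot(*d)*1e3).round(2),"Ctool",(R[:2,:2].T@d*1e3).round(1),"Ftool",(R.T@s["ft_force"]).round(1),"T",s["wrist_torque"].round(2))
    return s
E
python3 - <<'E'
from h import *
st()
c=camera_info("wrist");im=get_image("wrist");cv2.imwrite("pics/w2.png",im)
for a in(180,228):
    p=np.array([.554+.036*np.cos(np.radians(a)),.071+.036*np.sin(np.radians(a)),.074]);print(a,proj("wrist",p,c))
print(proj("wrist",np.array([.554,.071,.074]),c))
E
```

```text
t 6.4 pos [0.5009 0.0519 0.0566] yaw 17.6 q6 64.9 r 56.38 Ctool [56.3 -2.2] Ftool [-0.1 -0.5 -0.2] T [-0.01  0.06  0.02]
180 [254.7952361 235.8575932]
228 [325.56443194 228.36405684]
[280.89522046 151.71220106]
```

View pics/w2.png

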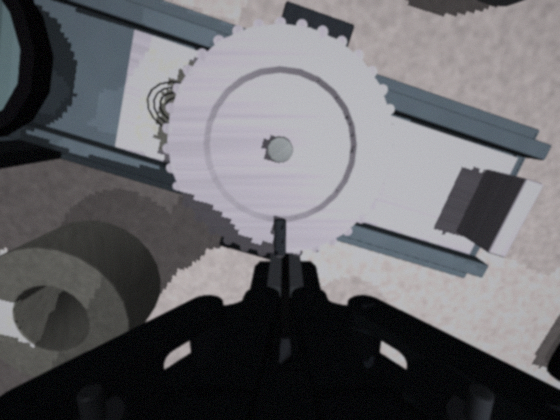

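Mark at (280,236), pin at (280,149): the ring has turned about 18° and then the fingertip lost contact. I'll re-centre the tool and press again.

drive_tool --offset '[[0, -0.05, 0], [0.012, 0, 0], [0.012, 0, 0], [0.012, 0, 0], [0.012, 0, 0], [0, 0, 0], [0, 0, 0], [0, 0, 0], [0, 0, 0], [0, 0, 0]]' --turn '[[0, 0, 0], [0, 0, 0], [0, 0, 0], [0, 0, 0], [0, 0, 0], [0, 0, 0], [0, 0, 0], [0, 0, 0], [0, 0, 0], [0, 0, 0]]' --hand '[0, 0, 0, 0, 0, 0, 0, 0, 0, 0]'

```text
time_s: 7.7
position: [0.5016, 0.0544, 0.0565]
tool_rot: [[0.953, 0.304, -0.001], [0.304, -0.953, -0.0], [-0.001, -0.0, -1.0]]
ft_force: [-5.3, -2.4, 1.8]
grip_width: 0.0
gripper_force: 2.6
```

```bash
python3 -c "
from h import *
st()"
```

```text
t 7.7 pos [0.5016 0.0544 0.0565] yaw 17.7 q6 65.0 r 55.0 Ctool [55.   0.2] Ftool [-5.8  0.6 -1.8] T [-0.34  0.76 -0.02]
```

drive_tool --offset '[[0.012, 0.146, 0], [0.008, 0.146, 0], [0.008, 0.146, 0], [0.008, 0.146, 0], [0.008, 0.146, 0], [0.008, 0.146, 0], [0.008, 0.146, 0], [0.008, 0.146, 0], [0.008, 0.146, 0], [0.008, 0.146, 0]]' --turn '[[0, 0, -1], [0, 0, -1], [0, 0, -1], [0, 0, -1], [0, 0, -1], [0, 0, -1], [0, 0, -1], [0, 0, -1], [0, 0, -1], [0, 0, -1]]' --hand '[0, 0, 0, 0, 0, 0, 0, 0, 0, 0]'

```text
time_s: 8.95
position: [0.5439, 0.0159, 0.0566]
tool_rot: [[0.21, 0.978, 0.001], [0.978, -0.21, -0.002], [-0.002, 0.001, -1.0]]
ft_force: [-2.0, -5.7, 0.2]
grip_width: -0.0
gripper_force: 3.2
```

```bash
python3 -c "
from h import *
st();st((.5554,.0714))"
```

```text
t 8.95 pos [0.5439 0.0159 0.0566] yaw 77.9 q6 1.4 r 55.98 Ctool [56.  -1.7] Ftool [-6.  -0.8 -0.2] T [-0.97  0.38  0.  ]
t 8.95 pos [0.5439 0.0159 0.0566] yaw 77.9 q6 1.4 r 56.64 Ctool [56.6 -0.4] Ftool [-6.  -0.8 -0.2] T [-0.97  0.38  0.  ]
```

drive_tool --offset '[[0.008, 0.146, 0], [0.008, 0.146, 0], [0.008, 0.146, 0], [0.008, 0.146, 0], [0.008, 0.146, 0], [0.008, 0.146, 0], [0.008, 0.146, 0], [0.008, 0.146, 0], [0.008, 0.146, 0], [0.008, 0.146, 0]]' --turn '[[0, 0, -1], [0, 0, -1], [0, 0, -1], [0, 0, -1], [0, 0, -1], [0, 0, -1], [0, 0, -1], [0, 0, -1], [0, 0, -1], [0, 0, -1]]' --hand '[0, 0, 0, 0, 0, 0, 0, 0, 0, 0]'

```text
time_s: 10.2
position: [0.5982, 0.0336, 0.0567]
tool_rot: [[-0.742, 0.671, 0.003], [0.671, 0.742, -0.001], [-0.003, 0.002, -1.0]]
ft_force: [0.9, -3.0, -1.3]
grip_width: -0.0
gripper_force: 1.6
```

```bash
cat >> h.py <<'E'
def mark(C=(.5556,.0714)):
    "ring angle from the wrist view: dark spot on the 36 mm circle, angles in world degrees"
    c=camera_info("wrist");im=get_image("wrist").astype(int).sum(2)/3
    # pin as image reference: correct calibration offset is small; sample circle radii 30..42
    v=[]
    for a in range(0,360,2):
        g=[]
        for r in np.arange(.031,.042,.002):
            u=proj("wrist",np.array([C[0]+r*np.cos(np.radians(a)),C[1]+r*np.sin(np.radians(a)),.074]),c)
            i,j=int(round(u[1])),int(round(u[0])); g.append(im[i,j] if 0<=i<420 and 0<=j<560 else 255)
        v.append(np.mean(g))
    v=np.array(v);o=np.argsort(v)[:8];print("dark angles",[(int(2*k),int(v[k])) for k in o],"median",np.median(v))
E
python3 -c "
from h import *
st((.5556,.0714));mark();cv2.imwrite('pics/w3.png',get_image('wrist'))"
```

```text
t 10.2 pos [0.5982 0.0336 0.0567] yaw 137.9 q6 -55.9 r 56.94 Ctool [56.9 -0.6] Ftool [-2.7 -1.7  1.3] T [-0.48 -0.21 -0.  ]
dark angles [(316, 22), (318, 22), (320, 25), (314, 46), (322, 68), (296, 89), (298, 89), (308, 90)] median 97.22222222222223
```

View pics/w3.png

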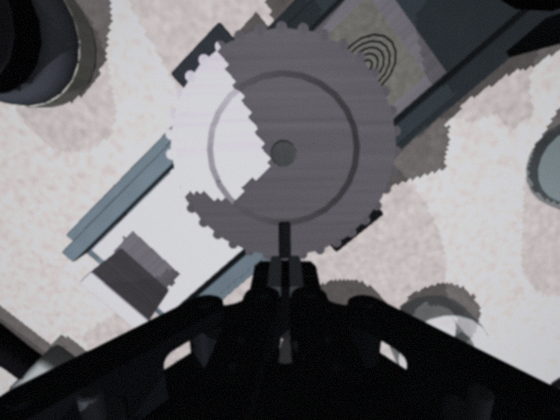

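The mark is at (285,240), right at the fingertip. The ring is at about 138° and follows the finger without slip. Force is low, so I'll press a little more and continue.

drive_tool --offset '[[0.018, 0.146, 0], [0.008, 0.146, 0], [0.008, 0.146, 0], [0.008, 0.146, 0], [0.008, 0.146, 0], [0.008, 0.146, 0], [0.008, 0.146, 0], [0.008, 0.146, 0], [0.008, 0.146, 0], [0.008, 0.146, 0]]' --turn '[[0, 0, -1], [0, 0, -1], [0, 0, -1], [0, 0, -1], [0, 0, -1], [0, 0, -1], [0, 0, -1], [0, 0, -1], [0, 0, -1], [0, 0, -1]]' --hand '[0, 0, 0, 0, 0, 0, 0, 0, 0, 0]'

```text
time_s: 11.55
position: [0.6096, 0.0893, 0.0568]
tool_rot: [[-0.953, -0.304, 0.004], [-0.304, 0.953, 0.001], [-0.004, -0.001, -1.0]]
ft_force: [5.6, 0.8, -2.3]
grip_width: 0.0001
gripper_force: 2.4
```

```bash
python3 -c "
from h import *
st((.5556,.0714));mark()"
```

```text
t 11.55 pos [0.6096 0.0893 0.0568] yaw -162.3 q6 -110.4 r 56.91 Ctool [56.9 -0.6] Ftool [-5.5 -0.9  2.4] T [ 0.02 -0.84  0.04]
dark angles [(18, 45), (22, 48), (20, 51), (16, 87), (24, 112), (30, 175), (26, 177), (36, 184)] median 194.27777777777777
```

drive_tool --offset '[[0.01, 0.146, 0], [0.008, 0.146, 0], [0.008, 0.146, 0], [0.008, 0.146, 0], [0.008, 0.146, 0], [0, 0, 0], [-0.22, 0, 0], [0, 0, 0], [0.009, -0.172, 0], [0.009, -0.172, 0]]' --turn '[[0, 0, -1], [0, 0, -1], [0, 0, -1], [0, 0, -1], [0, 0, -1], [0, 0, 0], [0, 0, 0], [0, 0, 0], [0, 0, 1], [0, 0, 1]]' --hand '[0, 0, 0, 0, 0, 0, 0, 0, 0, 0]'

```text
time_s: 12.85
position: [0.6075, 0.1093, 0.0564]
tool_rot: [[-0.815, -0.58, -0.0], [-0.58, 0.815, -0.0], [0.0, 0.0, -1.0]]
ft_force: [-0.7, -0.3, -0.5]
grip_width: -0.0001
gripper_force: 0.0
```

```bash
python3 -c "
from h import *
st((.5556,.0714));mark()"
```

```text
t 12.85 pos [0.6075 0.1093 0.0564] yaw -144.6 q6 -126.2 r 64.24 Ctool [64.2 -0.8] Ftool [0.7 0.2 0.6] T [-0.    0.02  0.03]
dark angles [(52, 52), (50, 53), (54, 59), (48, 83), (56, 162), (46, 185), (28, 193), (26, 193)] median 197.19444444444443
```

drive_tool --offset '[[0.009, -0.17, 0], [0.009, -0.17, 0], [0.009, -0.17, 0], [0.009, -0.17, 0], [0.009, -0.17, 0], [0.009, -0.17, 0], [0.009, -0.17, 0], [0.009, -0.17, 0], [0.009, -0.17, 0], [0.009, -0.17, 0]]' --turn '[[0, 0, 1], [0, 0, 1], [0, 0, 1], [0, 0, 1], [0, 0, 1], [0, 0, 1], [0, 0, 1], [0, 0, 1], [0, 0, 1], [0, 0, 1]]' --hand '[0, 0, 0, 0, 0, 0, 0, 0, 0, 0]'

```text
time_s: 14.15
position: [0.6137, 0.0445, 0.0564]
tool_rot: [[-0.91, 0.414, -0.0], [0.414, 0.91, -0.0], [0.0, -0.0, -1.0]]
ft_force: [-0.1, -0.0, -0.0]
grip_width: 0.0001
gripper_force: 0.0
```

drive_tool --offset '[[0.009, -0.17, 0], [0.009, -0.17, 0], [0.009, -0.17, 0], [0.009, -0.17, 0], [0.009, -0.17, 0], [0.009, -0.17, 0], [0.009, -0.17, 0], [0.009, -0.17, 0], [0.009, -0.17, 0], [0.009, -0.17, 0]]' --turn '[[0, 0, 1], [0, 0, 1], [0, 0, 1], [0, 0, 1], [0, 0, 1], [0, 0, 1], [0, 0, 1], [0, 0, 1], [0, 0, 1], [0, 0, 1]]' --hand '[0, 0, 0, 0, 0, 0, 0, 0, 0, 0]'

```text
time_s: 15.4
position: [0.5606, 0.0067, 0.0565]
tool_rot: [[-0.096, 0.995, -0.0], [0.995, 0.096, -0.0], [-0.0, -0.0, -1.0]]
ft_force: [0.4, 0.8, -0.1]
grip_width: -0.0001
gripper_force: 0.0
```

```bash
python3 -c "
from h import *
st((.5556,.0714));mark()"
```

```text
t 15.4 pos [0.5606 0.0067 0.0565] yaw 95.5 q6 -16.9 r 64.87 Ctool [64.9  1.2] Ftool [0.7 0.5 0.1] T [-0.01 -0.02 -0.01]
dark angles [(54, 32), (52, 32), (50, 34), (48, 45), (316, 88), (320, 89), (318, 89), (300, 91)] median 96.72222222222223
```

drive_tool --offset '[[0.009, -0.17, 0], [0.009, -0.17, 0], [0.009, -0.17, 0], [0.009, -0.17, 0], [0.009, -0.17, 0], [0.009, -0.17, 0], [0.009, -0.17, 0], [0.009, -0.17, 0], [0.009, -0.17, 0], [0.009, -0.17, 0]]' --turn '[[0, 0, 1], [0, 0, 1], [0, 0, 1], [0, 0, 1], [0, 0, 1], [0, 0, 1], [0, 0, 1], [0, 0, 1], [0, 0, 1], [0, 0, 1]]' --hand '[0, 0, 0, 0, 0, 0, 0, 0, 0, 0]'

```text
time_s: 16.7
position: [0.5016, 0.0338, 0.0566]
tool_rot: [[0.813, 0.582, -0.0], [0.582, -0.813, -0.0], [-0.0, 0.0, -1.0]]
ft_force: [-0.3, -0.5, -0.3]
grip_width: -0.0001
gripper_force: 0.0
```

drive_tool --offset '[[0.009, -0.17, 0], [0.009, -0.17, 0], [0.009, -0.17, 0], [0.009, -0.17, 0], [0.009, -0.17, 0], [0.009, -0.17, 0], [0.009, -0.17, 0], [0.009, -0.17, 0], [0.009, -0.17, 0], [0.009, -0.17, 0]]' --turn '[[0, 0, 1], [0, 0, 1], [0, 0, 1], [0, 0, 1], [0, 0, 1], [0, 0, 1], [0, 0, 1], [0, 0, 1], [0, 0, 1], [0, 0, 1]]' --hand '[0, 0, 0, 0, 0, 0, 0, 0, 0, 0]'

```text
time_s: 17.95
position: [0.4954, 0.0986, 0.0566]
tool_rot: [[0.911, -0.413, -0.0], [-0.413, -0.911, -0.0], [-0.0, 0.0, -1.0]]
ft_force: [0.6, -0.7, 0.1]
grip_width: 0.0001
gripper_force: 0.0
```

```bash
python3 -c "
from h import *
st((.5556,.0714))"
```

```text
t 17.95 pos [0.4954 0.0986 0.0566] yaw -24.4 q6 112.2 r 66.05 Ctool [66.1 -0.1] Ftool [ 0.9  0.4 -0.1] T [ 0.05 -0.02  0.04]
```

drive_tool --offset '[[0.2, 0, 0], [0.03, 0, 0], [0.02, 0, 0], [0.008, 0.146, 0], [0.008, 0.146, 0], [0.008, 0.146, 0], [0.008, 0.146, 0], [0.008, 0.146, 0], [0.008, 0.146, 0], [0.008, 0.146, 0]]' --turn '[[0, 0, 0], [0, 0, 0], [0, 0, 0], [0, 0, -1], [0, 0, -1], [0, 0, -1], [0, 0, -1], [0, 0, -1], [0, 0, -1], [0, 0, -1]]' --hand '[0, 0, 0, 0, 0, 0, 0, 0, 0, 0]'

```text
time_s: 19.2
position: [0.5017, 0.0539, 0.0564]
tool_rot: [[0.951, 0.308, -0.001], [0.308, -0.951, -0.0], [-0.001, -0.0, -1.0]]
ft_force: [-2.8, 0.5, 1.3]
grip_width: 0.0002
gripper_force: 1.0
```

```bash
python3 -c "
from h import *
st((.5556,.0714));mark()"
```

```text
t 19.2 pos [0.5017 0.0539 0.0564] yaw 17.9 q6 64.7 r 56.68 Ctool [56.7 -0.1] Ftool [-2.5 -1.3 -1.3] T [0.04 0.36 0.04]
dark angles [(90, 44), (92, 47), (94, 47), (96, 62), (154, 127), (160, 128), (152, 131), (162, 131)] median 182.5
```

drive_tool --offset '[[0.018, 0.146, 0], [0.008, 0.146, 0], [0.008, 0.146, 0], [0.008, 0.146, 0], [0.008, 0.146, 0], [0.008, 0.146, 0], [0.008, 0.146, 0], [0.008, 0.146, 0], [0.008, 0.146, 0], [0.008, 0.146, 0]]' --turn '[[0, 0, -1], [0, 0, -1], [0, 0, -1], [0, 0, -1], [0, 0, -1], [0, 0, -1], [0, 0, -1], [0, 0, -1], [0, 0, -1], [0, 0, -1]]' --hand '[0, 0, 0, 0, 0, 0, 0, 0, 0, 0]'

```text
time_s: 20.5
position: [0.5441, 0.0159, 0.0565]
tool_rot: [[0.211, 0.978, -0.0], [0.978, -0.211, -0.002], [-0.002, 0.0, -1.0]]
ft_force: [-1.3, -3.5, 0.9]
grip_width: 0.0001
gripper_force: 1.8
```

```bash
python3 -c "
from h import *
st((.5556,.0714));mark()"
```

```text
t 20.5 pos [0.5441 0.0159 0.0565] yaw 77.8 q6 1.5 r 56.68 Ctool [56.7 -0.4] Ftool [-3.7 -0.5 -0.9] T [-0.57  0.28  0.03]
dark angles [(154, 23), (150, 26), (152, 26), (148, 47), (156, 74), (158, 96), (300, 96), (146, 97)] median 101.16666666666667
```

Tracking without slip (mark at 152°). Continuing.

drive_tool --offset '[[0.016, 0.146, 0], [0.008, 0.146, 0], [0.008, 0.146, 0], [0.008, 0.146, 0], [0.008, 0.146, 0], [0.012, 0.146, 0], [0.008, 0.146, 0], [0.008, 0.146, 0], [0.008, 0.146, 0], [0.008, 0.146, 0]]' --turn '[[0, 0, -1], [0, 0, -1], [0, 0, -1], [0, 0, -1], [0, 0, -1], [0, 0, -1], [0, 0, -1], [0, 0, -1], [0, 0, -1], [0, 0, -1]]' --hand '[0, 0, 0, 0, 0, 0, 0, 0, 0, 0]'

```text
time_s: 21.8
position: [0.5982, 0.0338, 0.0566]
tool_rot: [[-0.74, 0.673, 0.002], [0.673, 0.74, -0.001], [-0.003, 0.0, -1.0]]
ft_force: [2.3, -3.2, -2.1]
grip_width: -0.0001
gripper_force: 1.7
```

```bash
python3 -c "
from h import *
st((.5556,.0714));mark()"
```

```text
t 21.8 pos [0.5982 0.0338 0.0566] yaw 137.7 q6 -55.8 r 56.82 Ctool [56.8 -0.8] Ftool [-3.8 -0.8  2.1] T [-0.52 -0.28  0.01]
dark angles [(208, 48), (210, 58), (212, 61), (308, 92), (2, 92), (300, 92), (44, 92), (320, 92)] median 95.66666666666667
```

drive_tool --offset '[[0.018, 0.146, 0], [0.008, 0.146, 0], [0.008, 0.146, 0], [0.008, 0.146, 0], [0.008, 0.146, 0], [0.008, 0.146, 0], [0.008, 0.146, 0], [0.008, 0.146, 0], [0.008, 0.146, 0], [0.008, 0.146, 0]]' --turn '[[0, 0, -1], [0, 0, -1], [0, 0, -1], [0, 0, -1], [0, 0, -1], [0, 0, -1], [0, 0, -1], [0, 0, -1], [0, 0, -1], [0, 0, -1]]' --hand '[0, 0, 0, 0, 0, 0, 0, 0, 0, 0]'

```text
time_s: 23.1
position: [0.6095, 0.0895, 0.0566]
tool_rot: [[-0.953, -0.303, 0.003], [-0.303, 0.953, 0.0], [-0.002, -0.001, -1.0]]
ft_force: [3.7, -0.3, -2.3]
grip_width: -0.0001
gripper_force: 1.5
```

drive_tool --offset '[[0.012, 0.146, 0], [0.008, 0.146, 0], [0.008, 0.146, 0], [0.008, 0.146, 0], [0.008, 0.146, 0], [0, 0, 0], [-0.22, 0, 0], [0, 0, 0], [0.009, -0.172, 0], [0.009, -0.172, 0]]' --turn '[[0, 0, -1], [0, 0, -1], [0, 0, -1], [0, 0, -1], [0, 0, -1], [0, 0, 0], [0, 0, 0], [0, 0, 0], [0, 0, 1], [0, 0, 1]]' --hand '[0, 0, 0, 0, 0, 0, 0, 0, 0, 0]'

```text
time_s: 24.35
position: [0.6081, 0.1096, 0.0564]
tool_rot: [[-0.815, -0.58, -0.0], [-0.58, 0.815, -0.0], [0.0, 0.0, -1.0]]
ft_force: [-0.3, 0.8, 0.9]
grip_width: 0.0
gripper_force: 0.0
```

```bash
python3 -c "
from h import *
st((.5556,.0714));mark()"
```

```text
t 24.35 pos [0.6081 0.1096 0.0564] yaw -144.6 q6 -126.2 r 64.91 Ctool [64.9 -0.7] Ftool [-0.2  0.8 -0.9] T [-0.07 -0.01 -0.03]
dark angles [(304, 52), (300, 54), (302, 56), (298, 109), (306, 145), (122, 195), (214, 195), (156, 195)] median 198.2222222222222
```

drive_tool --offset '[[0.009, -0.17, 0], [0.009, -0.17, 0], [0.009, -0.17, 0], [0.009, -0.17, 0], [0.009, -0.17, 0], [0.009, -0.17, 0], [0.009, -0.17, 0], [0.009, -0.17, 0], [0.009, -0.17, 0], [0.009, -0.17, 0]]' --turn '[[0, 0, 1], [0, 0, 1], [0, 0, 1], [0, 0, 1], [0, 0, 1], [0, 0, 1], [0, 0, 1], [0, 0, 1], [0, 0, 1], [0, 0, 1]]' --hand '[0, 0, 0, 0, 0, 0, 0, 0, 0, 0]'

```text
time_s: 25.65
position: [0.6142, 0.0449, 0.0564]
tool_rot: [[-0.91, 0.414, -0.0], [0.414, 0.91, -0.0], [0.0, -0.0, -1.0]]
ft_force: [0.0, 0.1, 0.1]
grip_width: 0.0002
gripper_force: 0.0
```

drive_tool --offset '[[0.009, -0.17, 0], [0.009, -0.17, 0], [0.009, -0.17, 0], [0.009, -0.17, 0], [0.009, -0.17, 0], [0.009, -0.17, 0], [0.009, -0.17, 0], [0.009, -0.17, 0], [0.009, -0.17, 0], [0.009, -0.17, 0]]' --turn '[[0, 0, 1], [0, 0, 1], [0, 0, 1], [0, 0, 1], [0, 0, 1], [0, 0, 1], [0, 0, 1], [0, 0, 1], [0, 0, 1], [0, 0, 1]]' --hand '[0, 0, 0, 0, 0, 0, 0, 0, 0, 0]'

```text
time_s: 26.9
position: [0.5612, 0.0071, 0.0565]
tool_rot: [[-0.096, 0.995, -0.0], [0.995, 0.096, -0.0], [-0.0, -0.0, -1.0]]
ft_force: [-0.6, -0.2, -0.5]
grip_width: -0.0002
gripper_force: 0.0
```

drive_tool --offset '[[0.009, -0.17, 0], [0.009, -0.17, 0], [0.009, -0.17, 0], [0.009, -0.17, 0], [0.009, -0.17, 0], [0.009, -0.17, 0], [0.009, -0.17, 0], [0.009, -0.17, 0], [0.009, -0.17, 0], [0.009, -0.17, 0]]' --turn '[[0, 0, 1], [0, 0, 1], [0, 0, 1], [0, 0, 1], [0, 0, 1], [0, 0, 1], [0, 0, 1], [0, 0, 1], [0, 0, 1], [0, 0, 1]]' --hand '[0, 0, 0, 0, 0, 0, 0, 0, 0, 0]'

```text
time_s: 28.15
position: [0.502, 0.0341, 0.0566]
tool_rot: [[0.814, 0.581, -0.0], [0.581, -0.814, -0.0], [-0.0, -0.0, -1.0]]
ft_force: [0.5, -0.7, 0.2]
grip_width: 0.0001
gripper_force: 0.0
```

drive_tool --offset '[[0.009, -0.17, 0], [0.009, -0.17, 0], [0.009, -0.17, 0], [0.009, -0.17, 0], [0.009, -0.17, 0], [0.009, -0.17, 0], [0.009, -0.17, 0], [0.009, -0.17, 0], [0.009, -0.17, 0], [0.009, -0.17, 0]]' --turn '[[0, 0, 1], [0, 0, 1], [0, 0, 1], [0, 0, 1], [0, 0, 1], [0, 0, 1], [0, 0, 1], [0, 0, 1], [0, 0, 1], [0, 0, 1]]' --hand '[0, 0, 0, 0, 0, 0, 0, 0, 0, 0]'

```text
time_s: 29.4
position: [0.4958, 0.0989, 0.0566]
tool_rot: [[0.91, -0.414, -0.0], [-0.414, -0.91, -0.0], [-0.0, 0.0, -1.0]]
ft_force: [0.4, -0.5, -0.5]
grip_width: -0.0004
gripper_force: 0.0
```

```bash
python3 -c "
from h import *
st((.5556,.0714));mark()"
```

```text
t 29.4 pos [0.4958 0.0989 0.0566] yaw -24.5 q6 112.3 r 65.85 Ctool [65.8  0.3] Ftool [0.5 0.3 0.5] T [-0.03  0.04 -0.01]
dark angles [(300, 51), (304, 52), (302, 54), (298, 110), (306, 118), (308, 184), (208, 187), (210, 187)] median 191.33333333333334
```

drive_tool --offset '[[0.2, 0, 0], [0.04, 0, 0], [0.02, 0, 0], [0.008, 0.146, 0], [0.008, 0.146, 0], [0.008, 0.146, 0], [0.008, 0.146, 0], [0.008, 0.146, 0], [0.008, 0.146, 0], [0.008, 0.146, 0]]' --turn '[[0, 0, 0], [0, 0, 0], [0, 0, 0], [0, 0, -1], [0, 0, -1], [0, 0, -1], [0, 0, -1], [0, 0, -1], [0, 0, -1], [0, 0, -1]]' --hand '[0, 0, 0, 0, 0, 0, 0, 0, 0, 0]'

```text
time_s: 30.7
position: [0.5018, 0.054, 0.0564]
tool_rot: [[0.951, 0.309, -0.003], [0.309, -0.951, -0.0], [-0.003, -0.001, -1.0]]
ft_force: [-5.7, 0.3, 3.3]
grip_width: -0.0001
gripper_force: 2.7
```

drive_tool --offset '[[0.018, 0.146, 0], [0.008, 0.146, 0], [0.008, 0.146, 0], [0.008, 0.146, 0], [0.008, 0.146, 0], [0.008, 0.146, 0], [0.008, 0.146, 0], [0.008, 0.146, 0], [0.008, 0.146, 0], [0.008, 0.146, 0]]' --turn '[[0, 0, -1], [0, 0, -1], [0, 0, -1], [0, 0, -1], [0, 0, -1], [0, 0, -1], [0, 0, -1], [0, 0, -1], [0, 0, -1], [0, 0, -1]]' --hand '[0, 0, 0, 0, 0, 0, 0, 0, 0, 0]'

```text
time_s: 31.95
position: [0.5448, 0.0157, 0.0565]
tool_rot: [[0.209, 0.978, -0.001], [0.978, -0.209, -0.002], [-0.002, -0.0, -1.0]]
ft_force: [-2.6, -3.7, 1.6]
grip_width: 0.0002
gripper_force: 2.1
```

drive_tool --offset '[[0.016, 0.146, 0], [0.008, 0.146, 0], [0.008, 0.146, 0], [0.008, 0.146, 0], [0.008, 0.146, 0], [0.012, 0.146, 0], [0.008, 0.146, 0], [0.008, 0.146, 0], [0.008, 0.146, 0], [0.008, 0.146, 0]]' --turn '[[0, 0, -1], [0, 0, -1], [0, 0, -1], [0, 0, -1], [0, 0, -1], [0, 0, -1], [0, 0, -1], [0, 0, -1], [0, 0, -1], [0, 0, -1]]' --hand '[0, 0, 0, 0, 0, 0, 0, 0, 0, 0]'

```text
time_s: 33.2
position: [0.5986, 0.0339, 0.0565]
tool_rot: [[-0.742, 0.67, 0.001], [0.67, 0.742, -0.001], [-0.001, -0.0, -1.0]]
ft_force: [0.8, -0.9, -0.4]
grip_width: 0.0
gripper_force: 0.0
```

```bash
python3 -c "
from h import *
st((.5556,.0714));mark()"
```

```text
t 33.2 pos [0.5986 0.0339 0.0565] yaw 137.9 q6 -56.0 r 57.04 Ctool [57.  -0.9] Ftool [-1.2 -0.1  0.4] T [-0.03  0.01 -0.01]
dark angles [(98, 22), (94, 23), (96, 24), (100, 59), (92, 64), (2, 89), (4, 90), (6, 90)] median 94.69444444444444
```

drive_tool --offset '[[0.03, 0, 0], [0.008, 0.146, 0], [0.008, 0.146, 0], [0.008, 0.146, 0], [0.008, 0.146, 0], [0.008, 0.146, 0], [0.008, 0.146, 0], [0.008, 0.146, 0], [0.008, 0.146, 0], [0.008, 0.146, 0]]' --turn '[[0, 0, 0], [0, 0, -1], [0, 0, -1], [0, 0, -1], [0, 0, -1], [0, 0, -1], [0, 0, -1], [0, 0, -1], [0, 0, -1], [0, 0, -1]]' --hand '[0, 0, 0, 0, 0, 0, 0, 0, 0, 0]'

```text
time_s: 34.5
position: [0.6111, 0.084, 0.0566]
tool_rot: [[-0.979, -0.204, 0.002], [-0.204, 0.979, -0.0], [-0.002, -0.001, -1.0]]
ft_force: [2.4, -1.1, -0.5]
grip_width: -0.0001
gripper_force: 1.2
```

```bash
python3 -c "
from h import *
st((.5556,.0714));mark()"
```

```text
t 34.5 pos [0.6111 0.084  0.0566] yaw -168.2 q6 -104.9 r 56.91 Ctool [56.9 -1. ] Ftool [-2.1 -1.5  0.5] T [-0.12 -0.39  0.05]
dark angles [(146, 46), (148, 50), (150, 52), (144, 103), (152, 116), (58, 146), (56, 150), (60, 154)] median 193.08333333333331
```

drive_tool --offset '[[0.02, 0.146, 0], [0.008, 0.146, 0], [0.008, 0.146, 0], [0.008, 0.146, 0], [0.008, 0.146, 0], [0.003, 0.05, 0], [0, 0, 0], [-0.22, 0, 0], [0, 0, 0], [0, 0, -1]]' --turn '[[0, 0, -1], [0, 0, -1], [0, 0, -1], [0, 0, -1], [0, 0, -1], [0, 0, -0.35], [0, 0, 0], [0, 0, 0], [0, 0, 0], [0, 0, 0]]' --hand '[0, 0, 0, 0, 0, 0, 0, 0, 0, 0]'

```text
time_s: 35.8
position: [0.6003, 0.1175, 0.0942]
tool_rot: [[-0.722, -0.691, -0.007], [-0.691, 0.722, -0.0], [0.005, 0.005, -1.0]]
ft_force: [0.4, -0.5, -0.3]
grip_width: 0.0001
gripper_force: 0.0
```

```bash
python3 -c "
from h import *
st((.5556,.0714));mark()"
```

```text
t 35.8 pos [0.6003 0.1175 0.0942] yaw -136.3 q6 -133.7 r 64.18 Ctool [64.1 -2.4] Ftool [ 0.  -0.6  0.3] T [-0.    0.02  0.02]
dark angles [(178, 46), (180, 53), (182, 55), (176, 106), (184, 164), (90, 188), (174, 188), (92, 188)] median 196.47222222222223
```

The mark is back at 180°, so the ring stands at two full turns. Next I rise, turn the tool to yaw 90° and go behind the tab.

drive_tool --offset '[[0, 0, -0.8], [0, 0, -0.8], [0, 0, 0], [0, 0, 0], [0, 0, 0], [0, 0, 0], [0, 0, 0], [0, 0, 0], [0, 0, 0], [0, 0, 0]]' --turn '[[0, 0, 1], [0, 0, 1], [0, 0, 1], [0, 0, 1], [0, 0, 1], [0, 0, 1], [0, 0, 1], [0, 0, 1], [0, 0, 1], [0, 0, 1]]' --hand '[0, 0, 0, 0, 0, 0, 0, 0, 0, 0]'

```text
time_s: 37.1
position: [0.6017, 0.1175, 0.1604]
tool_rot: [[-0.959, 0.283, -0.001], [0.283, 0.959, -0.0], [0.0, -0.0, -1.0]]
ft_force: [0.4, 0.0, -0.2]
grip_width: -0.0003
gripper_force: 0.0
```

drive_tool --offset '[[0, 0, 0], [0, 0, 0], [0, 0, 0], [0, 0, 0], [0, 0, 0], [0, 0, 0], [0, 0, 0], [0, 0, 0], [0, 0, 0], [0, 0, 0]]' --turn '[[0, 0, 1], [0, 0, 1], [0, 0, 1], [0, 0, 1], [0, 0, 1], [0, 0, 1], [0, 0, 1], [0, 0, 1], [0, 0, 1], [0, 0, 1]]' --hand '[0, 0, 0, 0, 0, 0, 0, 0, 0, 0]'

```text
time_s: 38.35
position: [0.6017, 0.1175, 0.1604]
tool_rot: [[-0.234, 0.972, -0.001], [0.972, 0.234, -0.0], [-0.0, -0.001, -1.0]]
ft_force: [-0.5, -0.6, -0.1]
grip_width: 0.0001
gripper_force: 0.0
```

```bash
python3 -c "
from h import *
st((.5556,-.095));mark();c=camera_info('wrist');cv2.imwrite('pics/w4.png',get_image('wrist'));np.save('w4.npy',c['world_to_cam'])
t=get_image('top')[120:275,145:345];cv2.imwrite('pics/c2.png',cv2.resize(t,None,fx=4,fy=3.87,interpolation=cv2.INTER_CUBIC))
print([proj('wrist',np.array(p),c).round() for p in [(.5556,.0714,.082),(.5356,-.0538,.047),(.5756,-.0538,.047)]])"
```

```text
t 38.35 pos [0.6017 0.1175 0.1604] yaw 103.6 q6 -13.5 r 217.47 Ctool [-195.8  -94.6] Ftool [-0.5 -0.7  0.1] T [ 0.07  0.03 -0.06]
dark angles [(276, 20), (274, 21), (272, 22), (278, 24), (280, 29), (356, 31), (282, 32), (4, 33)] median 191.66666666666666
[array([212., 264.]), array([176., 361.]), array([218., 369.])]
```

View pics/w4.png

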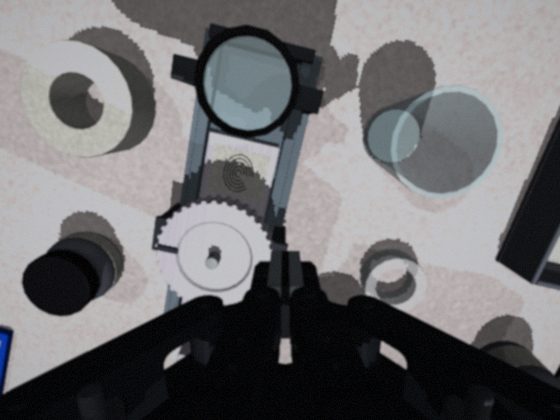

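The mark now points to (165,250), the viewer's -x side. Moving to behind the tab.

drive_tool --offset '[[-0.7, -0.338, 0], [-0.7, -0.338, 0], [-0.7, -0.338, 0], [-0.7, -0.338, 0], [-0.7, -0.338, 0], [-0.7, -0.338, 0], [-0.7, -0.338, 0], [0, 0, 0.5], [0, 0, 0.5], [0, 0, 0]]' --turn '[[0, 0, 0], [0, 0, 0], [0, 0, 0], [0, 0, 0], [0, 0, 0], [0, 0, 0], [0, 0, 0], [0, 0, 0.757], [0, 0, 0.757], [0, 0, 0.757]]' --hand '[0, 0, 0, 0, 0, 0, 0, 0, 0, 0]'

```text
time_s: 39.75
position: [0.5559, -0.0952, 0.119]
tool_rot: [[-0.002, 1.0, -0.003], [1.0, 0.002, 0.001], [0.001, -0.003, -1.0]]
ft_force: [-0.4, 0.4, -0.0]
grip_width: 0.0001
gripper_force: 0.0
```

```bash
python3 -c "
from h import *
st((.5556,-.095));c=camera_info('wrist');cv2.imwrite('pics/w5.png',get_image('wrist'));np.save('w5.npy',c['world_to_cam'])
print([proj('wrist',np.array(p),c).round() for p in [(.5356,-.0538,.047),(.5756,-.0538,.047),(.5556,-.095,.006)]])"
```

```text
t 39.75 pos [ 0.5559 -0.0952  0.119 ] yaw 90.1 q6 -21.9 r 0.36 Ctool [ 0.2 -0.3] Ftool [ 0.4 -0.4  0. ] T [ 0.01 -0.03  0.02]
[array([256., 164.]), array([317., 164.]), array([286., 207.])]
```

View pics/w5.png

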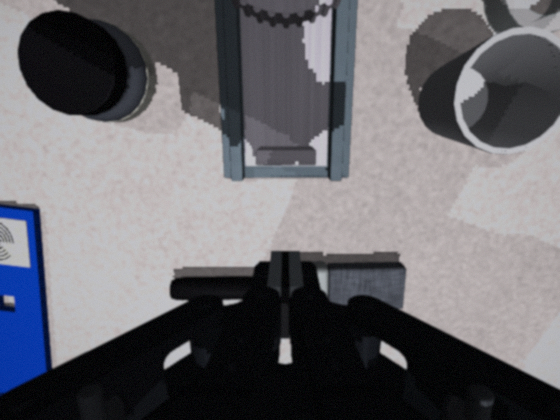

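The tab's rear edge is at row ~165, cols 257–316, as predicted (164, 256–317). The brush at row ~280 is well clear. I'll go down and push.

drive_tool --offset '[[0, 0, 0.56], [0, 0, 0.56], [0, 0, 0.56], [0, 0, 0.54], [0, 0, 0], [0.15, 0, 0], [0.15, 0, 0], [0.15, 0, 0], [0.1, 0, 0], [0.1, 0, 0]]' --turn '[[0, 0, 0], [0, 0, 0], [0, 0, 0], [0, 0, 0], [0, 0, 0], [0, 0, 0], [0, 0, 0], [0, 0, 0], [0, 0, 0], [0, 0, 0]]' --hand '[0, 0, 0, 0, 0, 0, 0, 0, 0, 0]'

```text
time_s: 41.05
position: [0.5567, -0.069, 0.0318]
tool_rot: [[-0.003, 1.0, 0.0], [1.0, 0.003, -0.0], [-0.0, 0.0, -1.0]]
ft_force: [0.3, -0.2, -0.1]
grip_width: 0.0002
gripper_force: 0.0
```

drive_tool --offset '[[0.1, 0, 0], [0.1, 0, 0], [0.1, 0, 0], [0.12, 0, 0], [0.14, 0, 0], [0.14, 0, 0], [0.14, 0, 0], [0.14, 0, 0], [0.14, 0, 0], [0.14, 0, 0]]' --turn '[[0, 0, 0], [0, 0, 0], [0, 0, 0], [0, 0, 0], [0, 0, 0], [0, 0, 0], [0, 0, 0], [0, 0, 0], [0, 0, 0], [0, 0, 0]]' --hand '[0, 0, 0, 0, 0, 0, 0, 0, 0, 0]'

```text
time_s: 42.3
position: [0.5565, -0.0185, 0.0317]
tool_rot: [[-0.003, 1.0, 0.0], [1.0, 0.003, -0.0], [-0.0, 0.0, -1.0]]
ft_force: [0.1, -0.9, 0.4]
grip_width: -0.0002
gripper_force: 0.8
```

drive_tool --offset '[[0.1, 0, 0], [0.1, 0, 0], [0.1, 0, 0], [0.08, 0, 0], [0.06, 0, 0], [0.04, 0, 0], [0.04, 0, 0], [0.03, 0, 0], [0, 0, 0], [0, 0, 0]]' --turn '[[0, 0, 0], [0, 0, 0], [0, 0, 0], [0, 0, 0], [0, 0, 0], [0, 0, 0], [0, 0, 0], [0, 0, 0], [0, 0, 0], [0, 0, 0]]' --hand '[0, 0, 0, 0, 0, 0, 0, 0, 0, 0]'

```text
time_s: 43.55
position: [0.5563, 0.0033, 0.0316]
tool_rot: [[-0.003, 1.0, -0.0], [1.0, 0.003, 0.0], [0.0, -0.0, -1.0]]
ft_force: [-0.3, 0.1, 0.4]
grip_width: -0.0001
gripper_force: 0.1
```

drive_tool --offset '[[0.03, 0, 0], [0.03, 0, 0], [0.02, 0, 0], [0.02, 0, 0], [0.02, 0, 0], [0, 0, 0], [0, 0, 0], [0, 0, 0], [0, 0, 0], [0, 0, 0]]' --turn '[[0, 0, 0], [0, 0, 0], [0, 0, 0], [0, 0, 0], [0, 0, 0], [0, 0, 0], [0, 0, 0], [0, 0, 0], [0, 0, 0], [0, 0, 0]]' --hand '[0, 0, 0, 0, 0, 0, 0, 0, 0, 0]'

```text
time_s: 44.8
position: [0.5568, 0.0056, 0.032]
tool_rot: [[-0.003, 1.0, 0.001], [1.0, 0.003, -0.004], [-0.004, 0.001, -1.0]]
ft_force: [-1.1, -14.6, 0.9]
grip_width: 0.0001
gripper_force: 7.4
```

Firm stop at 14.6 N, where home was predicted (TCP y +5.6 mm). Backing off, then a check.

drive_tool --offset '[[-0.05, 0, 0], [-0.2, 0, 0], [-0.5, 0, 0], [-0.5, 0, 0], [0, 0, -0.5], [0, 0, -1], [0, 0, -1], [0, 0, -1], [-0.5, 0, 0], [-0.5, 0, 0]]' --turn '[[0, 0, 0], [0, 0, 0], [0, 0, 0], [0, 0, 0], [0, 0, 0], [0, 0, 0], [0, 0, 0], [0, 0, 0], [0, 0, 0], [0, 0, 0]]' --hand '[0, 0, 0, 0, 0, 0, 0, 0, 0, 0]'

```text
time_s: 46.05
position: [0.5562, -0.0838, 0.1709]
tool_rot: [[-0.002, 1.0, -0.001], [1.0, 0.002, 0.0], [0.0, -0.001, -1.0]]
ft_force: [-0.3, 0.2, -0.7]
grip_width: -0.0002
gripper_force: 0.0
```

```bash
python3 -c "
from h import *
st();mark();c=camera_info('wrist')
print([proj('wrist',np.array(p),c).round() for p in [(.5356,.0164,.047),(.5756,.0164,.047)]])
t=get_image('top')[120:275,145:345];w=get_image('wrist')
cv2.imwrite('pics/f.png',np.hstack([cv2.resize(t,(400,310),interpolation=cv2.INTER_CUBIC),cv2.resize(w,(400,310))]))"
```

```text
t 46.05 pos [ 0.5562 -0.0838  0.1709] yaw 90.1 q6 -20.8 r 154.84 Ctool [154.8  -1.8] Ftool [ 0.2 -0.3  0.7] T [ 0.   -0.02 -0.01]
dark angles [(208, 85), (204, 85), (210, 86), (202, 86), (212, 86), (214, 86), (216, 86), (206, 87)] median 255.0
[array([260.,  75.]), array([312.,  75.])]
```

View pics/f.png

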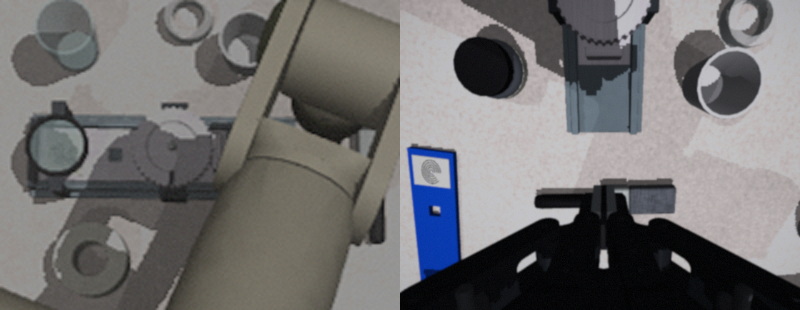

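```bash
python3 -c "
from rig import env
print(env.close_job())"
```

```text
the job is handed in; nothing more can be done
None
```

I loosened the locking ring by two full turns (mark back on the viewer's -x side) and pushed the carriage by its tab until it met the stop firmly at the expected home position. The job is handed in at about 46 s of the 72 s allowed, and I saw nothing else disturbed.

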